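Pin the tow bar into its hitch

TASK

Couple the tow bar to the hitch on the bench: take the long hitch pin out of the wooden pin rack and lower it, in hand and not dropped, down through the upper ear, the tow-bar eye and the lower ear until its flange rests on the upper ear, then let go. Leave the two short pins hanging in the rack.

Things in the scene. Friction and masses are not known exactly. Their poses are not given: they have to be found in the camera images.
- long_pin: Long steel pin: 14 mm shank, 95 mm long, tapered tip; flange 48 mm across, 6 mm thick; black round grip 28 mm across, 101-149 mm above the tip. Origin: the tip; z up the pin. 0.3 kg. Hangs by its flange in one of 3 holes (20 mm, 85 mm apart in a row, which one varies) in an open wooden rack's top board (75 x 290 mm, top face at 120 mm): tip at 25 mm. Grasp it about 129 mm above the tip.
- hitch: Black steel hitch, fixed; steel tow bar along its +x. Origin: on the hole axis at bench height, z up. Holes 28 mm, upright and aligned, in 3 level plates: lower ear (50-62 mm above bench), tow-bar eye (75-87), upper ear (100-112, 70 x 70 mm). A web joins the ears at -x, up to 112 mm, its near face 35 mm from the axis. Base 8 mm thick. With the long pin seated its tip is at 17 mm.
- tee_pin: Short steel pin, not wanted: shank 14 mm, 50 mm long, flange 48 mm, steel T-handle 60 mm wide with its top 87 mm above the origin, 157 mm above the bench as it hangs. Origin: the shank's tip, z up. Hangs in another hole of the rack.
- stub_pin: Short steel pin, not wanted: shank 14 mm, 38 mm long, flange 48 mm, low black mushroom knob 30 mm across with its top 71 mm above the origin, 153 mm above the bench as it hangs. Origin: the shank's tip, z up. Hangs in another hole of the rack.
Mind the look-alikes: they are no part of the job. Leave any blue or yellow look-alike of the long_pin alone.

How it is judged:
On the way:
1. the long pin's tip is below the lower ear, through all three holes, while the gripper still holds the pin (z of long_pin in the frame of hitch below 0.046 m and horizontal distance between long_pin and hitch below 0.018 m and contact force between the fingers and long_pin above 1 N), for 0.1 s.
At the end, for the whole second after the job is handed in: The long pin stands upright (within 0.15 rad) and at rest (below 0.03 m/s) through all three holes, its tip within 14 mm of the hole axis and less than 23 mm above the bench (seated: 17 mm), released; the two short pins are within 30 mm of where they hung (z of long_pin in the frame of hitch below 0.023 m and horizontal distance between long_pin and hitch below 0.014 m and angle between long_pin's own z axis and vertical below 0.15 rad and linear speed of long_pin below 0.03 m/s and distance of each of tee_pin, stub_pin from where it was at the start of the episode below 0.03 m); the robot touches nothing.
It also fails if it takes over 42 s, if anything falls off the work surface, if the arm or the gripper's body presses on something with over 40 N, if the wrist force passes 120 N, or if a joint passes its speed limit or range.

ROBOT

A 7-joint arm with a two-finger parallel gripper is mounted at the origin on the work surface. World frame = base frame: x ahead of the robot, y to its left, z up, the work surface at z = 0. Lengths are in m, angles in rad, forces in N, time in s.
With the tool pointing down it reaches from about 0.425 to 0.825 m from the base axis. Payload 3.6 kg.
Tool frame: the origin (TCP) lies midway between the tips of the shut fingers; the grasp point (between the pads) lies 19 mm behind it; z points along the fingers, x is the direction in which the jaws open and shut, and the axes are right-handed (so a half turn about z gives the same grasp; the last joint's range is limited). The gripper opens to 85 mm and grips with 20 to 120 N. Pads are 22 mm wide; open, the fingers measure 114 mm over their backs; the gripper's body (76 mm by 85 mm) begins 54 mm behind the grasp point. The pads swing forward as they close: fully open they stand 13 mm farther back than shut.
Start: joints at [1.272, 0.615, -0.013, 1.423, 0.008, 1.103, -0.04], TCP at [0.175, -0.626, 0.231] pointing down, gripper open.
Joint ranges: [-3.12, 3.12], [-0.3, 2.06], [-1.34, 1.32], [0.26, 2.42], [-1.36, 4.5], [0.01, 1.98], [-2.84, 2.84]. Speed limits (rad/s): [2.79, 2.79, 3.14, 3.14, 3.14, 3.14, 3.14].

INTERFACE

Orientations are given as a unit quaternion [x, y, z, w].
In Python, from bench import bot gives the robot as it stands.
- The arm moves only by the shell command python3 -m inch 'ROWS' [FORCE]. ROWS is JSON, a list of rows, each an object of numbers: "wx", "wy", "wz": the turn, a rotation vector about the tool's x, y, z in rad; "dx", "dy", "dz": the shift along the tool's x, y, z in mm; "grip": the finger opening in mm, from 0 to 85.4. A call has 1 to 10 rows; each row shifts and turns the pose as measured when the row begins, along the tool's axes as they then stand; what a row does not reach is not made up. A row lasts 1/10 s, in which the tool goes at most 50 mm and 8.59 degrees, less where a joint would pass 70% of its speed; a pose out of reach is approached as far as the arm can. A call with a gripper value outside its range is refused whole. The fingers move at their own pace and stop on an object; FORCE is the grip in N (left out, the last holds). Time passes only in rows, so rows that do not move let the fingers close. It gives the time, the measured TCP pose, the force and the opening at its end, in the units of the state.
- bot.state(): the state, without advancing time (a new reading comes with each control period).
- bot.grab_frame(name): name is "scene" or "top" or "wrist"; returns the picture (480x640x3 uint8, blue, green, red); there is no depth.
- bot.camera_model(name): a dict with "fx", "fy", "cx", "cy" (pixels), "D" ([k1, k2, p1, p2, k3] as OpenCV has them; the pictures are not rectified), "rvec" (rotation vector, rad) and "tvec" (3), from world to camera coordinates, as OpenCV has them; the wrist camera has in their place "hand_eye" (4x4, takes a point from camera to tool coordinates, whose origin is the TCP and whose axes are the tool frame's). Camera axes: x right, y down, z forward; pixel columns grow to the right and rows downward; lengths in m; the calibration is good to about 2 mm. A picture is of the moment at which its call begins: read the wrist's pose just before it. camera_model takes no time and is no camera call.
- bot.job_done(): hands the job in, once; it reports no verdict.
The state is a dict: "t": time; "joint_pos": joint angles; "qvel": joint speeds; "joint_torque": joint torques, N m; "tool_pos": TCP position; "eef_rot": TCP orientation; "force": force on the tool from outside, world axes, zero at the start; "wrist_torque": the same for the moment, N m; "width": opening from 0.0 (shut) to 1.0 (fully open).
Only numpy, scipy, OpenCV 4.12 (cv2) and the standard library are available. Lean on these libraries where they do the work, as an engineer would, in place of code of your own. Each camera call takes 0.05 s, during which the arm holds its last target.

## Working session

There is one attempt and no reset: what is moved stays moved. The work goes in short steps, Python scripts to look and compute and a shell command to move; the robot and the scene stay as the last step left them, time stands still between calls to the robot, and variables do not carry over. Pictures are saved under pics/ and viewed, and the job is handed in when it is done.

```bash
ls; mkdir -p pics; python3 - <<'E'
from bench import bot
import cv2
s=bot.state()
print(s['t'],s['tool_pos'],s['eef_rot'],s['force'],s['width'])
for n in ("scene","top"):
    cv2.imwrite(f"pics/{n}0.png",bot.grab_frame(n))
    m=bot.camera_model(n); print(n,m)
print(bot.camera_model("wrist"))
E
```

```text
pics
0.0 [ 0.17490824 -0.6252351   0.2301255 ] [ 7.96682553e-01 -6.04396605e-01 -1.03297755e-03 -7.66418420e-04] [ 0.12170271 -0.88729157  0.09837441] 1.0021370014687385
scene {'fx': 487.73598204411053, 'fy': 487.73598204411053, 'cx': 319.0557161903685, 'cy': 236.61408855236388, 'D': array([0.04060893, 0.        , 0.        , 0.        , 0.        ]), 'rvec': array([ 1.70744016,  1.83159441, -0.76915078]), 'tvec': array([ 0.10395885, -0.34487907,  1.51081023])}
top {'fx': 435.11535926278543, 'fy': 435.11535926278543, 'cx': 321.3785973256991, 'cy': 243.32852759393592, 'D': array([0.03450801, 0.        , 0.        , 0.        , 0.        ]), 'rvec': array([ 2.14406313, -2.11975912,  0.14917697]), 'tvec': array([-0.04720548,  0.54228847,  0.84901633])}
{'fx': 383.4887950299561, 'fy': 383.4887950299561, 'cx': 321.587903014647, 'cy': 236.371435350242, 'D': array([0.01519405, 0.        , 0.        , 0.        , 0.        ]), 'hand_eye': array([[ 9.99999858e-01, -3.66744066e-04, -3.86112380e-04,
         4.82127449e-04],
       [ 4.62688206e-04,  9.57321380e-01,  2.89025192e-01,
        -7.23198831e-02],
       [ 2.63635363e-04, -2.89025329e-01,  9.57321414e-01,
        -1.43107443e-01],
       [ 0.00000000e+00,  0.00000000e+00,  0.00000000e+00,
         1.00000000e+00]])}
```

View pics/scene0.png

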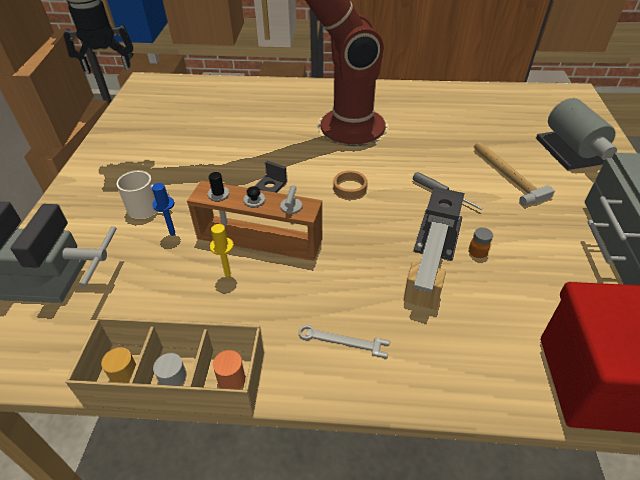

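View pics/top0.png

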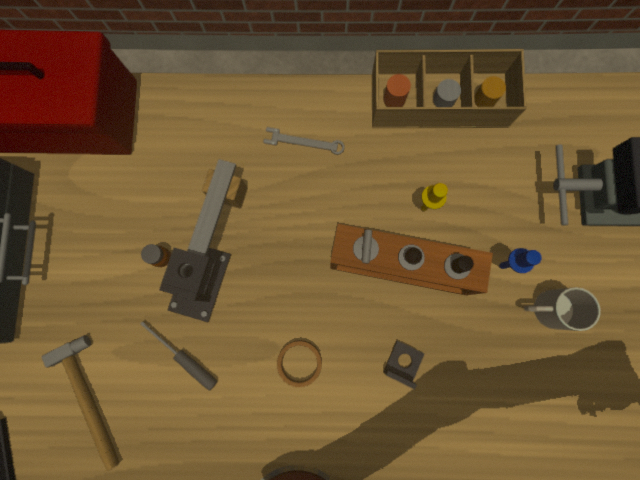

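The candidates for the long pin are:
- Black round grip: scene (216,185), top (460,264).
- Black mushroom stub: scene (254,195), top (412,257).
- Steel T-handle: scene (291,200), top (366,246).
- Blue look-alike: scene (163,200), top (522,260).
- Yellow look-alike: scene (222,245), top (436,195).

I choose the tall black grip and will check it in a close crop.

```bash
python3 - <<'E'
import cv2,numpy as np
t=cv2.imread('pics/top0.png');s=cv2.imread('pics/scene0.png')
a=cv2.resize(t[215:305,320:500],(800,400),interpolation=cv2.INTER_CUBIC)
cv2.imwrite('pics/c1.png',a)
b=cv2.resize(t[235:325,145:245],(500,450),interpolation=cv2.INTER_CUBIC)
cv2.imwrite('pics/c2.png',b)
c=cv2.resize(s[160:280,180:330],(750,600),interpolation=cv2.INTER_CUBIC)
cv2.imwrite('pics/c3.png',c)
c=cv2.resize(s[180:310,390:500],(500,590),interpolation=cv2.INTER_CUBIC)
cv2.imwrite('pics/c4.png',c)
E
```

```text
(no output)
```

View pics/c1.png

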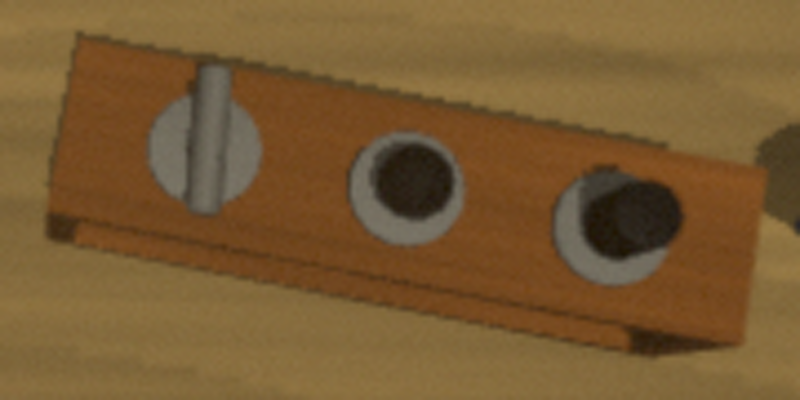

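View pics/c2.png

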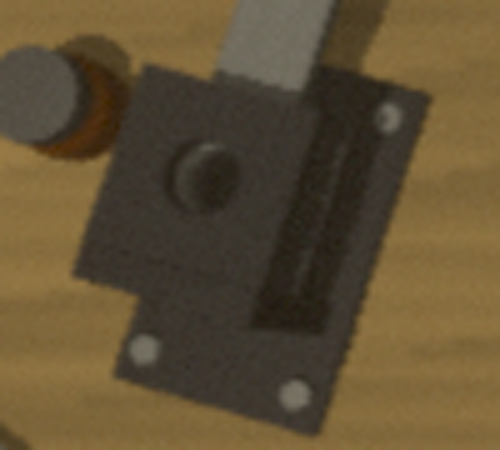

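View pics/c3.png

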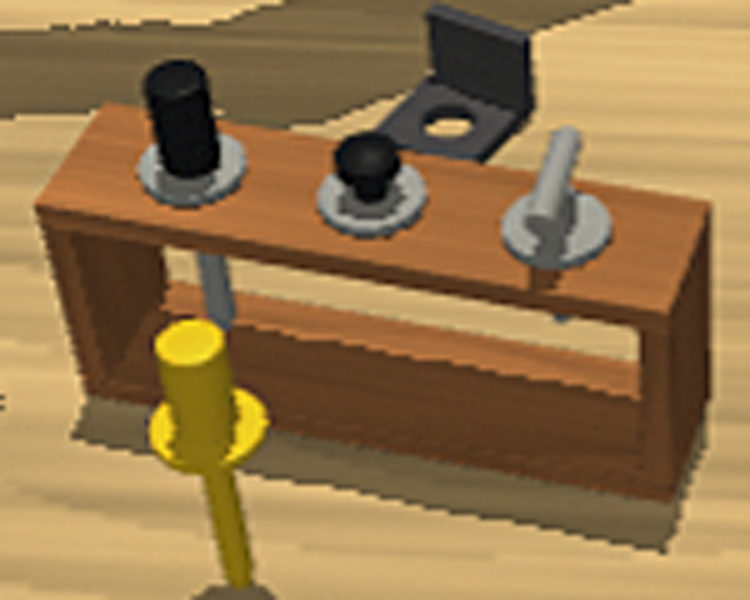

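View pics/c4.png

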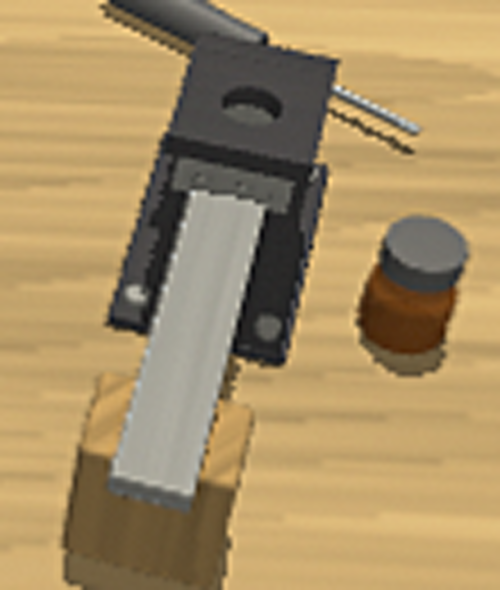

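The crop confirms the choice. Its left hole in the scene view holds the tall black grip, with a long shank visible below the board near scene (222,222). The stub is the low mushroom and the tee is the T-bar. Next I measure positions.

```bash
cat > h.py <<'E'
import cv2,numpy as np
from bench import bot
from scipy.spatial.transform import Rotation as R
def ray(name,px,pose=None):
    m=bot.camera_model(name)
    K=np.array([[m['fx'],0,m['cx']],[0,m['fy'],m['cy']],[0,0,1]])
    u=cv2.undistortPoints(np.array([[px]],float),K,m['D'])[0,0]
    d=np.array([u[0],u[1],1.])
    if name=='wrist':
        T=m['hand_eye'];Rw=R.from_quat(pose[1]).as_matrix()
        return Rw@T[:3,3]+pose[0],Rw@T[:3,:3]@d
    Rm=cv2.Rodrigues(m['rvec'])[0]
    return -Rm.T@m['tvec'],Rm.T@d
def onz(name,px,z,pose=None):
    o,d=ray(name,px,pose);return o+d*(z-o[2])/d[2]
def proj(name,P):
    m=bot.camera_model(name)
    K=np.array([[m['fx'],0,m['cx']],[0,m['fy'],m['cy']],[0,0,1]])
    return cv2.projectPoints(np.array([P],float),m['rvec'],m['tvec'],K,m['D'])[0][0,0]
E
python3 - <<'E'
from h import *
np.set_printoptions(precision=4,suppress=True)
up=lambda x,y,s,ox,oy:((x+.5)/s-.5+ox,(y+.5)/s-.5+oy)
s1=800/180
for n,p,z in [('long fl',(611,229),.126),('long top',(645,217),.174),('stub fl',(405,189),.126),('tee fl',(205,146),.126)]:
    print(n,onz('top',up(*p,s1,320,215),z))
print('hole top',onz('top',up(203,178,5,145,235),.112))
for n,p,z in [('ear A',(147,66),.112),('ear B',(75,275),.112)]: print(n,onz('top',up(*p,5,145,235),z))
print('long top scene',onz('scene',up(177,76,5,180,160),.174),'fl',onz('scene',up(192,168,5,180,160),.126))
print('stub fl',onz('scene',up(372,196,5,180,160),.126),'tee',onz('scene',up(557,226,5,180,160),.126))
s4=500/110
print('hole scene',onz('scene',up(252,105,s4,390,180),.112))
for p in [(197,38),(338,61),(163,138),(308,165)]: print('ear',onz('scene',up(*p,s4,390,180),.112))
s=bot.state();Rt=R.from_quat(s['eef_rot']).as_matrix();print(Rt, s['tool_pos'])
E
```

```text
long fl [ 0.49   -0.2905  0.126 ]
long top [ 0.4896 -0.2895  0.174 ]
stub fl [ 0.5056 -0.2069  0.126 ]
tee fl [ 0.5227 -0.1246  0.126 ]
hole top [0.4783 0.2118 0.112 ]
ear A [0.5204 0.2356 0.112 ]
ear B [0.4418 0.257  0.112 ]
long top scene [ 0.494  -0.2917  0.174 ] fl [ 0.4983 -0.2918  0.126 ]
stub fl [ 0.512  -0.2087  0.126 ] tee [ 0.5266 -0.1253  0.126 ]
hole scene [0.4823 0.211  0.112 ]
ear [0.4324 0.1892 0.112 ]
ear [0.4463 0.2566 0.112 ]
ear [0.5092 0.1663 0.112 ]
ear [0.5241 0.2325 0.112 ]
[[ 0.2695 -0.963  -0.0007]
 [-0.963  -0.2695  0.0023]
 [-0.0024  0.     -1.    ]] [ 0.1749 -0.6253  0.2302]
```

```bash
python3 -m inch '[{"wz":-0.14,"dz":-5},{"wz":-0.14,"dz":-5},{"wz":-0.14,"dz":-5},{"wz":-0.14,"dz":-5},{"wz":-0.14},{"wz":-0.14},{"wz":-0.14},{"wz":-0.14},{"grip":60}]'
cat > go.py <<'E'
import sys
from h import *
def rel(P,az=None,s=None):
    s=s or bot.state();M=R.from_quat(s['eef_rot']).as_matrix()
    d=M.T@(np.array(P)-s['tool_pos'])*1000
    a=np.degrees(np.arctan2(M[1,0],M[0,0]))
    tilt=M.T@np.array([0,0,-1.]);
    print('t',round(s['t'],2),'tcp',s['tool_pos'].round(4),'az',a.round(1),'rel mm',d.round(1),'level wx,wy',(-tilt[1]).round(4),tilt[0].round(4),'F',s['force'].round(1),'w',round(s['width'],3))
    if az is not None: print('wz',-np.radians(az-a).round(3))
if __name__=='__main__':
    v=[float(x) for x in sys.argv[1:]];rel(v[:3],v[3] if len(v)>3 else None)
E
python3 go.py .491 -.291 .25 -11.2
```

```text
t 0.1 tcp [ 0.1749 -0.6253  0.2302] az -74.4 rel mm [-236.8 -394.4  -19.2] level wx,wy 0.0 0.0024 F [ 0.7  0.9 -0. ] w 0.996
wz -1.102$[0]: bad value
```

```bash
python3 -m inch '[{"wx":0,"wy":0,"wz":-0.14,"dx":0,"dy":0,"dz":-5,"grip":60}]';python3 go.py .491 -.291 .25 -11.2
```

```text
t: 0.2
tool_pos: [0.1749, -0.6244, 0.2339]
eef_rot: [0.838, -0.546, -0.002, -0.002]
force: [-0.6, 0.1, 0.5]
width: 0.859
t 0.2 tcp [ 0.1749 -0.6244  0.2339] az -66.1 rel mm [-177.1 -424.   -15. ] level wx,wy -0.0003 0.0056 F [-0.6  0.1  0.5] w 0.859
wz -0.959
```

```bash
python3 -m inch '[{"wx":0,"wy":0,"wz":-0.14,"dx":0,"dy":0,"dz":-5,"grip":60},{"wx":0,"wy":0,"wz":-0.14,"dx":0,"dy":0,"dz":-5,"grip":60},{"wx":0,"wy":0,"wz":-0.14,"dx":0,"dy":0,"dz":-5,"grip":60},{"wx":0,"wy":0,"wz":-0.14,"dx":0,"dy":0,"dz":0,"grip":60},{"wx":0,"wy":0,"wz":-0.14,"dx":0,"dy":0,"dz":0,"grip":60},{"wx":0,"wy":0,"wz":-0.14,"dx":0,"dy":0,"dz":0,"grip":60},{"wx":0,"wy":0,"wz":-0.12,"dx":0,"dy":0,"dz":0,"grip":60},{"wx":0,"wy":0,"wz":0,"dx":0,"dy":0,"dz":0,"grip":60}]';python3 go.py .491 -.291 .25 -11.2
```

```text
t: 1.0
tool_pos: [0.1734, -0.6216, 0.2444]
eef_rot: [0.997, -0.076, -0.004, -0.008]
force: [0.0, -0.8, -0.4]
width: 0.703
t 1.0 tcp [ 0.1734 -0.6216  0.2444] az -8.8 rel mm [ 263.5 -375.2   -2.3] level wx,wy -0.0145 0.0082 F [ 0.  -0.8 -0.4] w 0.703
wz 0.043
```

```bash
python3 -m inch '[{"wx":-0.0145,"wy":0.008,"wz":0.04,"dx":24,"dy":-36,"dz":0,"grip":60},{"wx":0,"wy":0,"wz":0,"dx":26,"dy":-37,"dz":0,"grip":60},{"wx":0,"wy":0,"wz":0,"dx":26,"dy":-37,"dz":0,"grip":60},{"wx":0,"wy":0,"wz":0,"dx":26,"dy":-37,"dz":0,"grip":60},{"wx":0,"wy":0,"wz":0,"dx":26,"dy":-37,"dz":0,"grip":60},{"wx":0,"wy":0,"wz":0,"dx":26,"dy":-37,"dz":0,"grip":60},{"wx":0,"wy":0,"wz":0,"dx":26,"dy":-37,"dz":0,"grip":60},{"wx":0,"wy":0,"wz":0,"dx":26,"dy":-37,"dz":0,"grip":60},{"wx":0,"wy":0,"wz":0,"dx":26,"dy":-37,"dz":0,"grip":60},{"wx":0,"wy":0,"wz":0,"dx":0,"dy":0,"dz":0,"grip":60}]';python3 go.py .491 -.291 .25 -11.2
```

```text
t: 2.0
tool_pos: [0.4755, -0.3348, 0.2388]
eef_rot: [0.993, -0.116, -0.002, -0.002]
force: [-0.4, 0.5, 0.7]
width: 0.705
t 2.0 tcp [ 0.4755 -0.3348  0.2388] az -13.4 rel mm [  4.9 -46.3 -11.1] level wx,wy -0.0031 0.0048 F [-0.4  0.5  0.7] w 0.705
wz -0.038
```

```bash
python3 -m inch '[{"wx":-0.003,"wy":0.005,"wz":-0.038,"dx":3,"dy":-23,"dz":-5,"grip":60},{"wx":0,"wy":0,"wz":0,"dx":2,"dy":-23,"dz":-5,"grip":60},{"wx":0,"wy":0,"wz":0,"dx":0,"dy":0,"dz":0,"grip":60}]';python3 go.py .491 -.291 .25 -11.2
python3 - <<'E'
from h import *
s=bot.state();f=bot.grab_frame('wrist');cv2.imwrite('pics/w1.png',f)
np.savez('w1.npz',p=s['tool_pos'],q=s['eef_rot'])
E
```

```text
t: 2.3
tool_pos: [0.4908, -0.2887, 0.2477]
eef_rot: [0.995, -0.099, -0.001, -0.0]
force: [0.3, 0.8, -0.1]
width: 0.701
t 2.3 tcp [ 0.4908 -0.2887  0.2477] az -11.4 rel mm [ 0.6  2.3 -2.4] level wx,wy -0.0004 0.0022 F [ 0.3  0.8 -0.1] w 0.701
wz -0.003
```

View pics/w1.png

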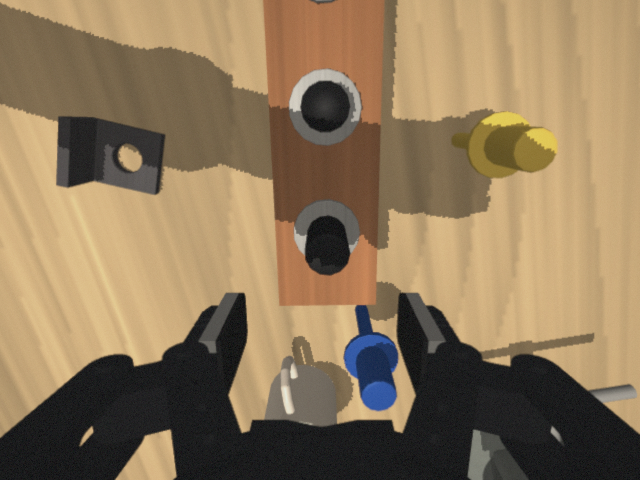

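The wrist view shows the long pin's black grip top near (327,252) and its flange centred near (327,233). The blue look-alike sits near (376,370), off to the lower right.

```bash
python3 - <<'E'
from h import *
d=np.load('w1.npz');p=(d['p'],d['q'])
np.set_printoptions(precision=4,suppress=True)
print(onz('wrist',(327,252),.174,p),onz('wrist',(327,233),.126,p),'stub',onz('wrist',(325,106),.126,p))
# blue cross two views: top grip end and wrist grip end
for z in (.12,.14,.15,.16,.174): print(z,onz('wrist',(379,395),z,p),onz('top',(533,257),z),onz('scene',(160,189),z))
E
```

```text
[ 0.4924 -0.2915  0.174 ] [ 0.4924 -0.2937  0.126 ] stub [ 0.5079 -0.2087  0.126 ]
0.12 [ 0.5075 -0.4428  0.12  ] [ 0.5091 -0.4298  0.12  ] [ 0.4853 -0.4282  0.12  ]
0.14 [ 0.5073 -0.4262  0.14  ] [ 0.5065 -0.4205  0.14  ] [ 0.509 -0.416  0.14 ]
0.15 [ 0.5072 -0.4179  0.15  ] [ 0.5052 -0.4159  0.15  ] [ 0.5208 -0.4099  0.15  ]
0.16 [ 0.5071 -0.4096  0.16  ] [ 0.5039 -0.4112  0.16  ] [ 0.5326 -0.4038  0.16  ]
0.174 [ 0.5069 -0.3979  0.174 ] [ 0.502  -0.4047  0.174 ] [ 0.5492 -0.3953  0.174 ]
```

```bash
python3 -m inch '[{"wx":0,"wy":0.002,"wz":0,"dx":0,"dy":2,"dz":12,"grip":60},{"wx":0,"wy":0,"wz":0,"dx":0,"dy":1,"dz":20,"grip":60},{"wx":0,"wy":0,"wz":0,"dx":0,"dy":0,"dz":20,"grip":60},{"wx":0,"wy":0,"wz":0,"dx":0,"dy":0,"dz":0,"grip":60}]';python3 go.py .4915 -.2915 .134 -11.2
python3 - <<'E'
from h import *
f=bot.grab_frame('wrist');cv2.imwrite('pics/w2.png',f)
E
```

```text
t: 2.75
tool_pos: [0.4847, -0.3035, 0.1929]
eef_rot: [0.994, -0.108, -0.002, 0.004]
force: [0.1, 0.3, 0.4]
width: 0.707
t 2.75 tcp [ 0.4847 -0.3035  0.1929] az -12.4 rel mm [  4.2 -13.7  58.8] level wx,wy 0.0085 0.0027 F [0.1 0.3 0.4] w 0.707
wz -0.021
```

View pics/w2.png

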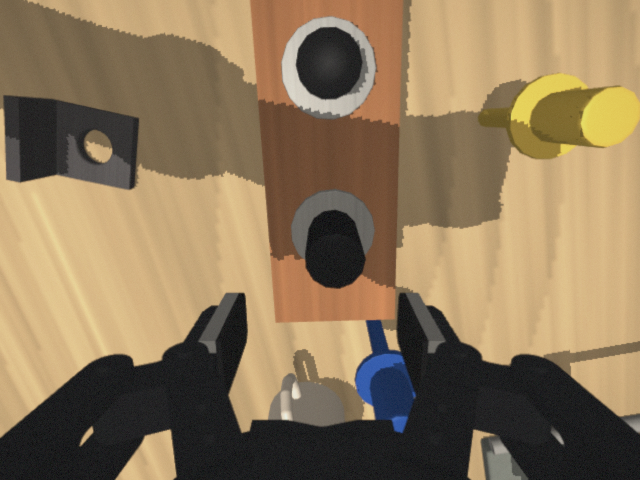

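```bash
python3 -m inch '[{"wx":0.008,"wy":0.003,"wz":-0.02,"dx":4,"dy":-13,"dz":0,"grip":60},{"wx":0,"wy":0,"wz":0,"dx":0,"dy":0,"dz":0,"grip":60}]';python3 go.py .4915 -.2915 .134 -11.2; python3 -m inch '[{"wx":0,"wy":0,"wz":0,"dx":0,"dy":0,"dz":0,"grip":60}]';python3 go.py .4915 -.2915 .134 -11.2;
```

```text
t: 3.0
tool_pos: [0.4929, -0.2937, 0.1957]
eef_rot: [0.995, -0.1, 0.003, 0.001]
force: [0.8, 0.5, -0.2]
width: 0.705
t 3.0 tcp [ 0.4929 -0.2937  0.1957] az -11.4 rel mm [-2.1 -2.  61.7] level wx,wy 0.0021 -0.0056 F [ 0.8  0.5 -0.2] w 0.705
wz -0.004
t: 3.1
tool_pos: [0.4933, -0.2941, 0.1966]
eef_rot: [0.995, -0.1, 0.003, 0.002]
force: [0.7, 0.3, -0.1]
width: 0.706
t 3.1 tcp [ 0.4933 -0.2941  0.1966] az -11.4 rel mm [-2.7 -2.4 62.6] level wx,wy 0.003 -0.0071 F [ 0.7  0.3 -0.1] w 0.706
wz -0.004
```

```bash
python3 -m inch '[{"wx":0.003,"wy":-0.007,"wz":-0.004,"dx":-2,"dy":-2,"dz":15,"grip":60},{"wx":0,"wy":0,"wz":0,"dx":0,"dy":-1,"dz":15,"grip":60},{"wx":0,"wy":0,"wz":0,"dx":0,"dy":0,"dz":0,"grip":60}]';python3 go.py .4915 -.2915 .134 -11.2
```

```text
t: 3.4
tool_pos: [0.4928, -0.2907, 0.1661]
eef_rot: [0.995, -0.097, 0.001, 0.001]
force: [0.5, 0.5, -0.1]
width: 0.702
t 3.4 tcp [ 0.4928 -0.2907  0.1661] az -11.2 rel mm [-1.2  1.  32.1] level wx,wy 0.0009 -0.0025 F [ 0.5  0.5 -0.1] w 0.702
wz 0.001
```

```bash
python3 -m inch '[{"wx":0.001,"wy":-0.002,"wz":0,"dx":-1,"dy":0,"dz":11,"grip":60},{"wx":0,"wy":0,"wz":0,"dx":0,"dy":0,"dz":11,"grip":60},{"wx":0,"wy":0,"wz":0,"dx":0,"dy":0,"dz":8,"grip":60},{"wx":0,"wy":0,"wz":0,"dx":0,"dy":0,"dz":0,"grip":60}]';python3 go.py .4915 -.2915 .134 -11.2
python3 - <<'E'
from h import *
f=bot.grab_frame('wrist');cv2.imwrite('pics/w3.png',f)
E
```

```text
t: 3.8
tool_pos: [0.4915, -0.2905, 0.1333]
eef_rot: [0.995, -0.097, -0.0, -0.0]
force: [-0.5, 0.5, -0.0]
width: 0.7
t 3.8 tcp [ 0.4915 -0.2905  0.1333] az -11.1 rel mm [ 0.2  1.  -0.7] level wx,wy -0.0003 0.0004 F [-0.5  0.5 -0. ] w 0.7
wz 0.001
```

View pics/w3.png

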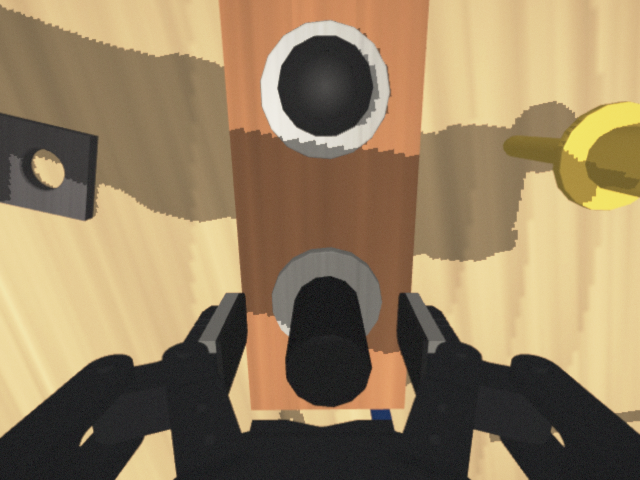

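The black grip stands between the pads, with its top near (328,364). I check its centring in the pads, then close.

```bash
python3 - <<'E'
from h import *
s=bot.state();p=(s['tool_pos'],s['eef_rot'])
print(onz('wrist',(328,364),.174,p),onz('wrist',(327,302),.126,p))
E
python3 -m inch '[{"wx":0,"wy":0,"wz":0,"dx":0,"dy":1,"dz":0,"grip":20},{"wx":0,"wy":0,"wz":0,"dx":0,"dy":0,"dz":0,"grip":10},{"wx":0,"wy":0,"wz":0,"dx":0,"dy":0,"dz":0,"grip":10},{"wx":0,"wy":0,"wz":0,"dx":0,"dy":0,"dz":0,"grip":10},{"wx":0,"wy":0,"wz":0,"dx":0,"dy":0,"dz":0,"grip":10}]' 70
python3 go.py .4915 -.2915 .134 -11.2
```

```text
[ 0.4929806  -0.29083068  0.174     ] [ 0.49276622 -0.29351983  0.126     ]
t: 4.35
tool_pos: [0.4924, -0.292, 0.1348]
eef_rot: [0.995, -0.097, 0.001, 0.0]
force: [0.3, 0.2, -0.9]
width: 0.31
t 4.35 tcp [ 0.4924 -0.292   0.1348] az -11.2 rel mm [-1.  -0.3  0.8] level wx,wy 0.0005 -0.0028 F [ 0.3  0.2 -0.9] w 0.31
wz 0.001
```

```bash
python3 -m inch '[{"wx":0.0005,"wy":-0.003,"wz":0,"dx":0,"dy":0,"dz":-8,"grip":10},{"wx":0,"wy":0,"wz":0,"dx":0,"dy":0,"dz":-10,"grip":10},{"wx":0,"wy":0,"wz":0,"dx":0,"dy":0,"dz":-10,"grip":10},{"wx":0,"wy":0,"wz":0,"dx":0,"dy":0,"dz":0,"grip":10}]' 80
python3 go.py .492 -.292 .290 -11.2
```

```text
t: 4.75
tool_pos: [0.4918, -0.2918, 0.1649]
eef_rot: [0.995, -0.097, -0.001, -0.0]
force: [0.7, 0.5, -1.7]
width: 0.307
t 4.75 tcp [ 0.4918 -0.2918  0.1649] az -11.1 rel mm [-0.000e+00  1.000e-01 -1.251e+02] level wx,wy -0.0003 0.002 F [ 0.7  0.5 -1.7] w 0.307
wz 0.001
```

```bash
python3 -m inch '[{"wx":0,"wy":0.002,"wz":0,"dx":0,"dy":0,"dz":-14,"grip":10},{"wx":0,"wy":0,"wz":0,"dx":0,"dy":0,"dz":-15,"grip":10},{"wx":0,"wy":0,"wz":0,"dx":0,"dy":0,"dz":-15,"grip":10},{"wx":0,"wy":0,"wz":0,"dx":0,"dy":0,"dz":0,"grip":10}]'
python3 go.py .492 -.292 .290 -11.2;python3 -m inch '[{"wx":0,"wy":0,"wz":0,"dx":0,"dy":0,"dz":-15,"grip":10},{"wx":0,"wy":0,"wz":0,"dx":0,"dy":0,"dz":-15,"grip":10},{"wx":0,"wy":0,"wz":0,"dx":0,"dy":0,"dz":-15,"grip":10},{"wx":0,"wy":0,"wz":0,"dx":0,"dy":0,"dz":0,"grip":10}]'
python3 go.py .492 -.292 .290 -11.2
```

```text
t: 5.15
tool_pos: [0.4921, -0.2917, 0.2132]
eef_rot: [0.995, -0.097, 0.001, 0.0]
force: [0.5, 1.0, -1.8]
width: 0.304
t 5.15 tcp [ 0.4921 -0.2917  0.2132] az -11.1 rel mm [  0.1   0.3 -76.8] level wx,wy 0.0 -0.002 F [ 0.5  1.  -1.8] w 0.304
wz 0.001
t: 5.55
tool_pos: [0.4908, -0.2911, 0.259]
eef_rot: [0.995, -0.097, -0.0, -0.0]
force: [1.7, -1.2, -2.2]
width: 0.308
t 5.55 tcp [ 0.4908 -0.2911  0.259 ] az -11.1 rel mm [  1.3   0.6 -31. ] level wx,wy -0.0007 0.0004 F [ 1.7 -1.2 -2.2] w 0.308
wz 0.001
```

```bash
python3 -m inch '[{"wx":0,"wy":0,"wz":0,"dx":0,"dy":0,"dz":-16,"grip":10},{"wx":0,"wy":0,"wz":0,"dx":0,"dy":0,"dz":-16,"grip":10},{"wx":0,"wy":0,"wz":0,"dx":0,"dy":0,"dz":0,"grip":10}]'
python3 go.py .480 .2115 .290 -11.2
python3 - <<'E'
from h import *
f=bot.grab_frame('scene')
cv2.imwrite('pics/s1.png',cv2.resize(f[60:300,100:420],(800,600)))
E
```

```text
t: 5.85
tool_pos: [0.4887, -0.2904, 0.2884]
eef_rot: [0.995, -0.097, -0.003, -0.001]
force: [0.1, 0.2, -2.3]
width: 0.307
t 5.85 tcp [ 0.4887 -0.2904  0.2884] az -11.1 rel mm [-1.052e+02 -4.908e+02  3.000e-01] level wx,wy -0.0023 0.007 F [ 0.1  0.2 -2.3] w 0.307
wz 0.002
```

View pics/s1.png

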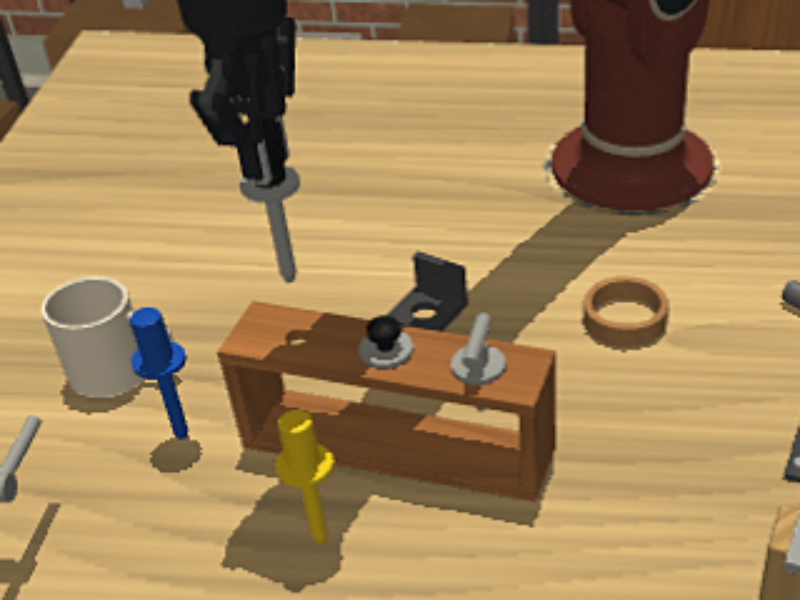

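The long pin is clear of the rack and held upright, its tip at about crop (290,277). Both short pins still hang. Carrying it over.

```bash
python3 -m inch '[{"wx":-0.002,"wy":0.007,"wz":0,"dx":-5,"dy":-20,"dz":0,"grip":10},{"wx":0,"wy":0,"wz":0,"dx":-8,"dy":-35,"dz":0,"grip":10},{"wx":0,"wy":0,"wz":0,"dx":-8,"dy":-40,"dz":0,"grip":10},{"wx":0,"wy":0,"wz":0,"dx":-8,"dy":-40,"dz":0,"grip":10},{"wx":0,"wy":0,"wz":0,"dx":-8,"dy":-40,"dz":0,"grip":10},{"wx":0,"wy":0,"wz":0,"dx":-8,"dy":-30,"dz":0,"grip":10},{"wx":0,"wy":0,"wz":0,"dx":0,"dy":0,"dz":0,"grip":10}]'
python3 go.py .480 .2115 .290 -11.2
```

```text
t: 6.6
tool_pos: [0.4769, -0.0741, 0.2751]
eef_rot: [0.995, -0.099, -0.011, -0.002]
force: [-0.2, 0.1, -2.0]
width: 0.311
t 6.6 tcp [ 0.4769 -0.0741  0.2751] az -11.4 rel mm [ -53.8 -280.6  -13.1] level wx,wy -0.0022 0.0219 F [-0.2  0.1 -2. ] w 0.311
wz -0.004
```

```bash
python3 -m inch '[{"wx":-0.002,"wy":0.022,"wz":-0.004,"dx":-6,"dy":-30,"dz":-4,"grip":10},{"wx":0,"wy":0,"wz":0,"dx":-8,"dy":-40,"dz":-4,"grip":10},{"wx":0,"wy":0,"wz":0,"dx":-8,"dy":-40,"dz":-4,"grip":10},{"wx":0,"wy":0,"wz":0,"dx":-8,"dy":-40,"dz":-2,"grip":10},{"wx":0,"wy":0,"wz":0,"dx":-8,"dy":-35,"dz":-2,"grip":10},{"wx":0,"wy":0,"wz":0,"dx":-6,"dy":-20,"dz":0,"grip":10},{"wx":0,"wy":0,"wz":0,"dx":0,"dy":0,"dz":0,"grip":10}]'
python3 go.py .480 .2115 .290 -11.2
```

```text
t: 7.3
tool_pos: [0.47, 0.1379, 0.2812]
eef_rot: [0.995, -0.1, -0.007, 0.003]
force: [0.8, -0.5, -1.7]
width: 0.305
t 7.3 tcp [0.47   0.1379 0.2812] az -11.5 rel mm [ -4.9 -74.   -9.2] level wx,wy 0.0066 0.0142 F [ 0.8 -0.5 -1.7] w 0.305
wz -0.005
```

```bash
python3 -m inch '[{"wx":0.006,"wy":0.014,"wz":-0.005,"dx":-2,"dy":-15,"dz":-5,"grip":10},{"wx":0,"wy":0,"wz":0,"dx":-2,"dy":-10,"dz":-4,"grip":10},{"wx":0,"wy":0,"wz":0,"dx":0,"dy":0,"dz":0,"grip":10}]'
python3 go.py .480 .2115 .290 -11.2
python3 - <<'E'
from h import *
s=bot.state();f=bot.grab_frame('wrist');cv2.imwrite('pics/w4.png',f)
np.savez('w4.npz',p=s['tool_pos'],q=s['eef_rot'])
E
```

```text
t: 7.6
tool_pos: [0.471, 0.1616, 0.2884]
eef_rot: [0.995, -0.099, -0.001, 0.002]
force: [0.2, 1.1, -2.4]
width: 0.31
t 7.6 tcp [0.471  0.1616 0.2884] az -11.4 rel mm [ -1.1 -50.7  -1.8] level wx,wy 0.004 0.0022 F [ 0.2  1.1 -2.4] w 0.31
wz -0.003
```

View pics/w4.png

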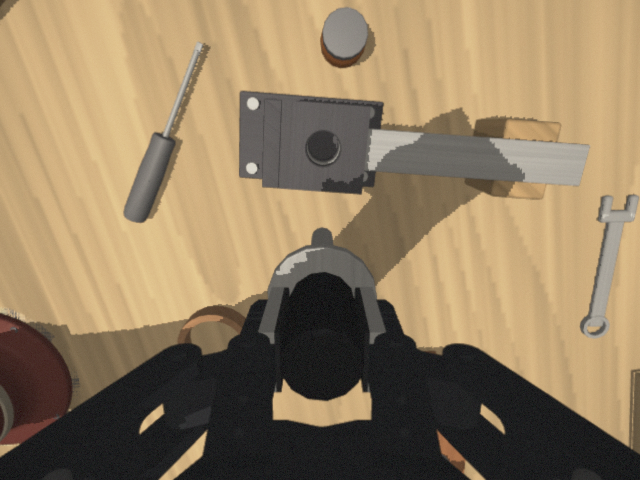

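```bash
python3 - <<'E'
from h import *
f=cv2.imread('pics/w4.png')
a=cv2.resize(f[80:270,220:400],None,fx=3.15,fy=3.15,interpolation=cv2.INTER_CUBIC)
a=cv2.convertScaleAbs(a,alpha=1.8);cv2.imwrite('pics/c5.png',a)
E
```

```text
(no output)
```

View pics/c5.png

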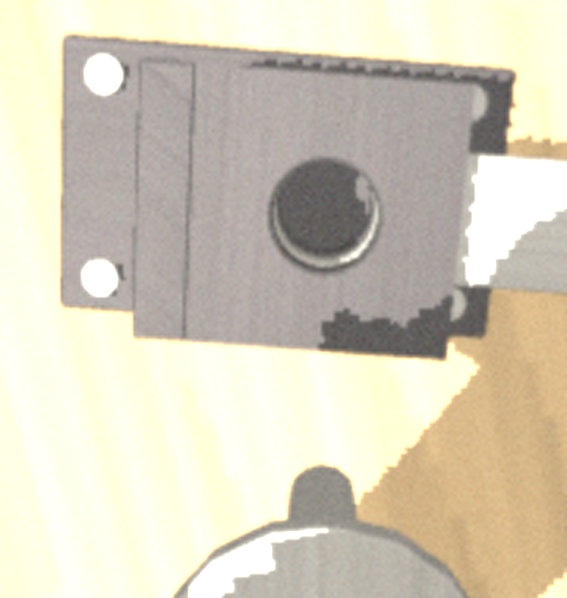

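```bash
python3 - <<'E'
from h import *
d=np.load('w4.npz');p=(d['p'],d['q']);M=R.from_quat(d['q']).as_matrix()
H=onz('wrist',(322.6,147.6),.112,p);print('hole',H.round(4))
o,r=ray('wrist',(322.2,227.6),p)
o2=M.T@(o-d['p']);r2=M.T@r
print('tip edge tool mm',(o2+r2*(.110-o2[2])/r2[2])*1000)
print('project expected tip centre for reference')
E
```

```text
hole [0.4805 0.2117 0.112 ]
tip edge tool mm [ -0.58131839  -2.53401247 110.        ]
project expected tip centre for reference
```

The wrist view puts the hole at (322.6,147.6), which gives (0.4805, 0.2117) and agrees with the top and scene views. The tip lies on the tool axis to within 1 mm.

```bash
python3 -m inch '[{"wx":0.004,"wy":0.002,"wz":0,"dx":0,"dy":-17,"dz":0,"grip":10},{"wx":0,"wy":0,"wz":0,"dx":0,"dy":-18,"dz":0,"grip":10},{"wx":0,"wy":0,"wz":0,"dx":0,"dy":-14,"dz":0,"grip":10},{"wx":0,"wy":0,"wz":0,"dx":0,"dy":0,"dz":0,"grip":10}]'
python3 go.py .4805 .2117 .240 -11.2
```

```text
t: 8.05
tool_pos: [0.4827, 0.2044, 0.2874]
eef_rot: [0.995, -0.105, -0.0, 0.003]
force: [-0.2, -0.3, -2.7]
width: 0.308
t 8.05 tcp [0.4827 0.2044 0.2874] az -12.0 rel mm [-3.7 -6.9 47.4] level wx,wy 0.0056 -0.0003 F [-0.2 -0.3 -2.7] w 0.308
wz -0.014
```

```bash
python3 -m inch '[{"wx":0.006,"wy":0,"wz":-0.014,"dx":-4,"dy":-7,"dz":12,"grip":10},{"wx":0,"wy":0,"wz":0,"dx":0,"dy":0,"dz":15,"grip":10},{"wx":0,"wy":0,"wz":0,"dx":0,"dy":0,"dz":13,"grip":10},{"wx":0,"wy":0,"wz":0,"dx":0,"dy":0,"dz":0,"grip":10}]'
python3 go.py .4805 .2117 .240 -11.2
```

```text
t: 8.45
tool_pos: [0.4813, 0.2073, 0.2461]
eef_rot: [0.995, -0.1, 0.001, 0.002]
force: [0.4, -0.5, -2.3]
width: 0.311
t 8.45 tcp [0.4813 0.2073 0.2461] az -11.5 rel mm [-1.7 -4.1  6.1] level wx,wy 0.0041 -0.0017 F [ 0.4 -0.5 -2.3] w 0.311
wz -0.004
```

```bash
python3 -m inch '[{"wx":0.004,"wy":-0.002,"wz":-0.004,"dx":-2,"dy":-4,"dz":4,"grip":10},{"wx":0,"wy":0,"wz":0,"dx":0,"dy":0,"dz":2,"grip":10},{"wx":0,"wy":0,"wz":0,"dx":0,"dy":0,"dz":0,"grip":10}]'
python3 go.py .4805 .2117 .227 -11.2
python3 - <<'E'
from h import *
f=bot.grab_frame('scene')
cv2.imwrite('pics/s2.png',cv2.resize(f[100:300,360:540],(540,600)))
f=bot.grab_frame('wrist');cv2.imwrite('pics/w5.png',f)
E
```

```text
t: 8.75
tool_pos: [0.4811, 0.2103, 0.2408]
eef_rot: [0.995, -0.099, 0.001, 0.0]
force: [0.0, 0.5, -3.3]
width: 0.309
t 8.75 tcp [0.4811 0.2103 0.2408] az -11.4 rel mm [-0.9 -1.2 13.8] level wx,wy 0.0002 -0.0013 F [ 0.   0.5 -3.3] w 0.309
wz -0.003
```

View pics/s2.png

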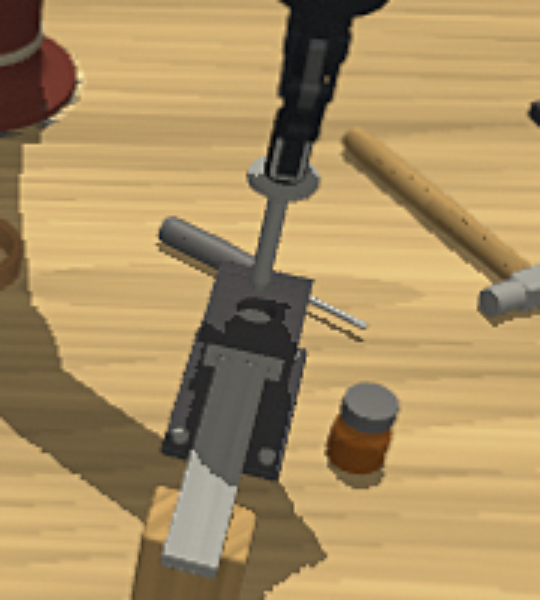

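View pics/w5.png

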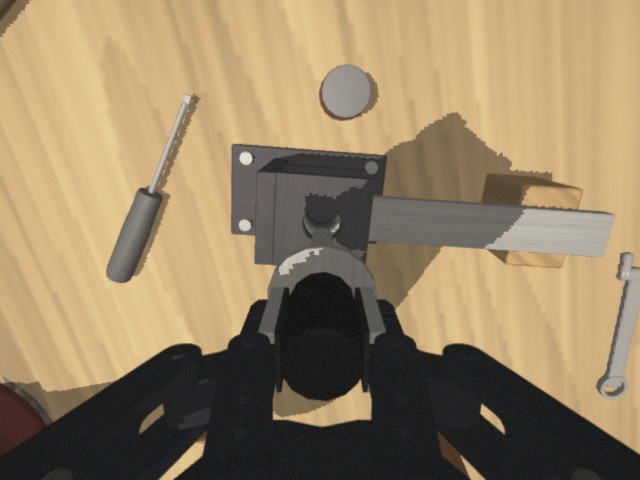

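Scene shows the tip at (447.3,194), just above the hole. The wrist view shows it in line with the hole near (322,220).

```bash
python3 - <<'E'
from h import *
s=bot.state();M=R.from_quat(s['eef_rot']).as_matrix();T=s['tool_pos']+M[:,2]*.110
print(T.round(4),proj('scene',T),onz('scene',(447.3,194),T[2]).round(4))
E
python3 -m inch '[{"wx":0,"wy":-0.001,"wz":0,"dx":-1,"dy":-1,"dz":8,"grip":10},{"wx":0,"wy":0,"wz":0,"dx":0,"dy":0,"dz":6,"grip":10},{"wx":0,"wy":0,"wz":0,"dx":0,"dy":0,"dz":0,"grip":10}]'
python3 go.py .4805 .2117 .127 -11.2
```

```text
[0.4813 0.2106 0.1311] [446.35603206 195.76894009] [0.4752 0.2133 0.1311]
t: 9.15
tool_pos: [0.4806, 0.2121, 0.2266]
eef_rot: [0.995, -0.099, 0.001, -0.0]
force: [0.5, -0.5, -2.8]
width: 0.315
t 9.15 tcp [0.4806 0.2121 0.2266] az -11.4 rel mm [-0.2  0.5 99.6] level wx,wy -0.001 -0.0018 F [ 0.5 -0.5 -2.8] w 0.315
wz -0.003
```

```bash
python3 -m inch '[{"wx":-0.001,"wy":-0.002,"wz":0,"dx":0,"dy":0,"dz":8,"grip":10},{"wx":0,"wy":0,"wz":0,"dx":0,"dy":0,"dz":10,"grip":10},{"wx":0,"wy":0,"wz":0,"dx":0,"dy":0,"dz":8,"grip":10},{"wx":0,"wy":0,"wz":0,"dx":0,"dy":0,"dz":0,"grip":10}]'
python3 go.py .4805 .2117 .127 -11.2
```

```text
t: 9.55
tool_pos: [0.4803, 0.2119, 0.1977]
eef_rot: [0.995, -0.099, -0.001, 0.0]
force: [-0.1, 0.3, -2.2]
width: 0.306
t 9.55 tcp [0.4803 0.2119 0.1977] az -11.3 rel mm [ 0.3  0.1 70.7] level wx,wy 0.0008 0.0014 F [-0.1  0.3 -2.2] w 0.306
wz -0.003
```

Force is unchanged and the tip is at 88 mm, so it is through the upper ear and at the eye.

```bash
python3 -m inch '[{"wx":0,"wy":0.001,"wz":0,"dx":0,"dy":0,"dz":8,"grip":10},{"wx":0,"wy":0,"wz":0,"dx":0,"dy":0,"dz":10,"grip":10},{"wx":0,"wy":0,"wz":0,"dx":0,"dy":0,"dz":8,"grip":10},{"wx":0,"wy":0,"wz":0,"dx":0,"dy":0,"dz":0,"grip":10}]'
python3 go.py .4805 .2117 .127 -11.2
python3 -m inch '[{"wx":0,"wy":0,"wz":0,"dx":0,"dy":0,"dz":8,"grip":10},{"wx":0,"wy":0,"wz":0,"dx":0,"dy":0,"dz":8,"grip":10},{"wx":0,"wy":0,"wz":0,"dx":0,"dy":0,"dz":6,"grip":10},{"wx":0,"wy":0,"wz":0,"dx":0,"dy":0,"dz":0,"grip":10}]'
python3 go.py .4805 .2117 .127 -11.2
```

```text
t: 9.95
tool_pos: [0.4804, 0.2119, 0.1691]
eef_rot: [0.995, -0.099, -0.0, 0.0]
force: [0.0, -0.1, -2.4]
width: 0.309
t 9.95 tcp [0.4804 0.2119 0.1691] az -11.4 rel mm [ 0.2  0.1 42.1] level wx,wy 0.0009 0.0006 F [ 0.  -0.1 -2.4] w 0.309
wz -0.003
t: 10.35
tool_pos: [0.4806, 0.2121, 0.1453]
eef_rot: [0.995, -0.099, -0.0, 0.0]
force: [-0.5, 0.5, -2.3]
width: 0.31
t 10.35 tcp [0.4806 0.2121 0.1453] az -11.4 rel mm [-0.1  0.4 18.3] level wx,wy 0.0005 0.0003 F [-0.5  0.5 -2.3] w 0.31
wz -0.003
```

```bash
python3 -m inch '[{"wx":0,"wy":0,"wz":0,"dx":0,"dy":0,"dz":7,"grip":10},{"wx":0,"wy":0,"wz":0,"dx":0,"dy":0,"dz":6,"grip":10},{"wx":0,"wy":0,"wz":0,"dx":0,"dy":0,"dz":0,"grip":10}]'
python3 go.py .4805 .2117 .127 -11.2
python3 -m inch '[{"wx":0,"wy":0,"wz":0,"dx":0,"dy":0,"dz":2,"grip":10},{"wx":0,"wy":0,"wz":0,"dx":0,"dy":0,"dz":1,"grip":10},{"wx":0,"wy":0,"wz":0,"dx":0,"dy":0,"dz":0,"grip":10}]'
python3 go.py .4805 .2117 .127 -11.2
```

```text
t: 10.65
tool_pos: [0.481, 0.2122, 0.1314]
eef_rot: [0.995, -0.099, 0.0, 0.0]
force: [-0.7, 0.6, -2.1]
width: 0.312
t 10.65 tcp [0.481  0.2122 0.1314] az -11.4 rel mm [-0.4  0.6  4.4] level wx,wy 0.0 -0.0004 F [-0.7  0.6 -2.1] w 0.312
wz -0.003
t: 10.95
tool_pos: [0.4812, 0.2124, 0.1282]
eef_rot: [0.995, -0.099, 0.0, -0.0]
force: [1.1, 0.5, -2.7]
width: 0.31
t 10.95 tcp [0.4812 0.2124 0.1282] az -11.4 rel mm [-0.6  0.9  1.2] level wx,wy -0.0005 -0.0008 F [ 1.1  0.5 -2.7] w 0.31
wz -0.003
```

```bash
python3 -m inch '[{"wx":0,"wy":0,"wz":0,"dx":0,"dy":0,"dz":1.5,"grip":10},{"wx":0,"wy":0,"wz":0,"dx":0,"dy":0,"dz":0,"grip":10}]'
python3 -m inch '[{"wx":0,"wy":0,"wz":0,"dx":0,"dy":0,"dz":1,"grip":10},{"wx":0,"wy":0,"wz":0,"dx":0,"dy":0,"dz":0,"grip":10}]'
python3 go.py .4805 .2117 .127 -11.2
```

```text
t: 11.15
tool_pos: [0.4815, 0.2126, 0.127]
eef_rot: [0.995, -0.099, 0.001, -0.0]
force: [-0.4, -0.1, -2.1]
width: 0.307
t: 11.35
tool_pos: [0.4818, 0.2128, 0.1269]
eef_rot: [0.995, -0.099, 0.001, -0.001]
force: [0.2, 0.6, -2.4]
width: 0.314
t 11.35 tcp [0.4818 0.2128 0.1269] az -11.4 rel mm [-1.1  1.3 -0.1] level wx,wy -0.0014 -0.0026 F [ 0.2  0.6 -2.4] w 0.314
wz -0.003
```

```bash
python3 -m inch '[{"wx":-0.001,"wy":-0.002,"wz":0,"dx":-1,"dy":1,"dz":1.5,"grip":10},{"wx":0,"wy":0,"wz":0,"dx":0,"dy":0,"dz":0,"grip":10}]'
python3 -m inch '[{"wx":0,"wy":0,"wz":0,"dx":0,"dy":0,"dz":1,"grip":10},{"wx":0,"wy":0,"wz":0,"dx":0,"dy":0,"dz":0.5,"grip":10}]'
python3 go.py .4805 .2117 .127 -11.2
python3 - <<'E'
from h import *
f=bot.grab_frame('scene')
cv2.imwrite('pics/s3.png',cv2.resize(f[130:300,380:520],(494,600),interpolation=cv2.INTER_CUBIC))
E
```

```text
t: 11.55
tool_pos: [0.4821, 0.213, 0.127]
eef_rot: [0.995, -0.099, 0.002, -0.001]
force: [-0.7, 0.5, -2.3]
width: 0.306
t: 11.75
tool_pos: [0.4823, 0.2132, 0.1268]
eef_rot: [0.995, -0.099, 0.003, -0.001]
force: [-1.5, -0.7, 4.3]
width: 0.306
t 11.75 tcp [0.4823 0.2132 0.1268] az -11.4 rel mm [-1.5  1.8 -0.2] level wx,wy -0.0031 -0.005 F [-1.5 -0.7  4.3] w 0.306
wz -0.003
```

View pics/s3.png

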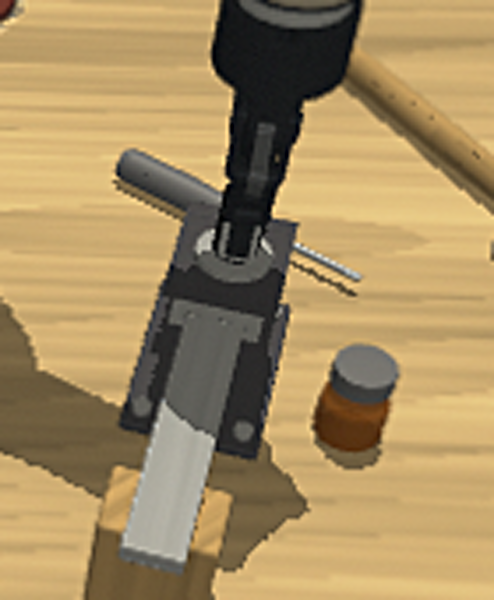

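The flange lies on the upper ear around crop (233,250). The descent stalled at TCP z 0.127 and the force turned upward, so it is seated. Releasing.

```bash
python3 -m inch '[{"wx":0,"wy":0,"wz":0,"dx":0,"dy":0,"dz":0,"grip":40},{"wx":0,"wy":0,"wz":0,"dx":0,"dy":0,"dz":0,"grip":60},{"wx":0,"wy":0,"wz":0,"dx":0,"dy":0,"dz":0,"grip":60},{"wx":0,"wy":0,"wz":0,"dx":0,"dy":0,"dz":0,"grip":60}]' 20
python3 go.py .4805 .2117 .250 -11.2
python3 - <<'E'
from h import *
cv2.imwrite('pics/w6.png',bot.grab_frame('wrist'))
E
```

```text
t: 12.2
tool_pos: [0.4826, 0.2135, 0.1262]
eef_rot: [0.995, -0.099, 0.003, -0.002]
force: [-0.6, -0.3, -0.7]
width: 0.702
t 12.2 tcp [0.4826 0.2135 0.1262] az -11.4 rel mm [  -1.1    1.6 -123.8] level wx,wy -0.0042 -0.0055 F [-0.6 -0.3 -0.7] w 0.702
wz -0.003
```

View pics/w6.png

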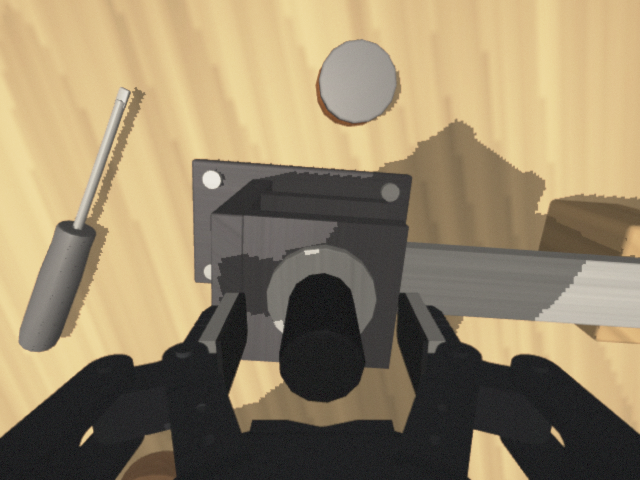

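The fingers are open and clear on both sides of the grip. Backing straight up.

```bash
python3 -m inch '[{"wx":0,"wy":0,"wz":0,"dx":0,"dy":0,"dz":-8,"grip":60},{"wx":0,"wy":0,"wz":0,"dx":0,"dy":0,"dz":-15,"grip":60},{"wx":0,"wy":0,"wz":0,"dx":0,"dy":0,"dz":-15,"grip":60},{"wx":0,"wy":0,"wz":0,"dx":0,"dy":0,"dz":0,"grip":60}]'
python3 go.py .4805 .2117 .250 -11.2
python3 -m inch '[{"wx":-0.003,"wy":-0.005,"wz":0,"dx":0,"dy":0,"dz":-20,"grip":60},{"wx":0,"wy":0,"wz":0,"dx":0,"dy":0,"dz":-20,"grip":60},{"wx":0,"wy":0,"wz":0,"dx":0,"dy":0,"dz":-20,"grip":60},{"wx":0,"wy":0,"wz":0,"dx":0,"dy":0,"dz":-20,"grip":60},{"wx":0,"wy":0,"wz":0,"dx":0,"dy":0,"dz":0,"grip":60},{"wx":0,"wy":0,"wz":0,"dx":0,"dy":0,"dz":0,"grip":60}]'
python3 - <<'E'
from h import *
s=bot.state();np.savez('w7.npz',p=s['tool_pos'],q=s['eef_rot'])
w=bot.grab_frame('wrist');f=bot.grab_frame('scene');t=bot.grab_frame('top')
cv2.imwrite('pics/w7.png',w);cv2.imwrite('pics/s4.png',f);cv2.imwrite('pics/t4.png',t)
a=cv2.resize(f[130:300,150:500],(800,389));cv2.imwrite('pics/s4c.png',a)
E
```

```text
t: 12.65
tool_pos: [0.4823, 0.2135, 0.166]
eef_rot: [0.995, -0.099, 0.002, -0.002]
force: [0.0, 0.3, 0.5]
width: 0.708
t 12.65 tcp [0.4823 0.2135 0.166 ] az -11.3 rel mm [ -1.    1.8 -84. ] level wx,wy -0.0041 -0.0045 F [0.  0.3 0.5] w 0.708
wz -0.003
t: 13.25
tool_pos: [0.4808, 0.2122, 0.2466]
eef_rot: [0.995, -0.099, -0.002, 0.001]
force: [-0.4, 0.0, 0.0]
width: 0.702
```

View pics/s4c.png

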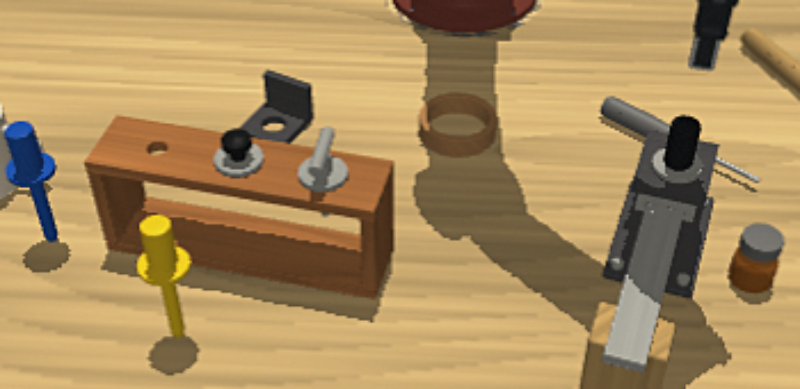

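View pics/w7.png

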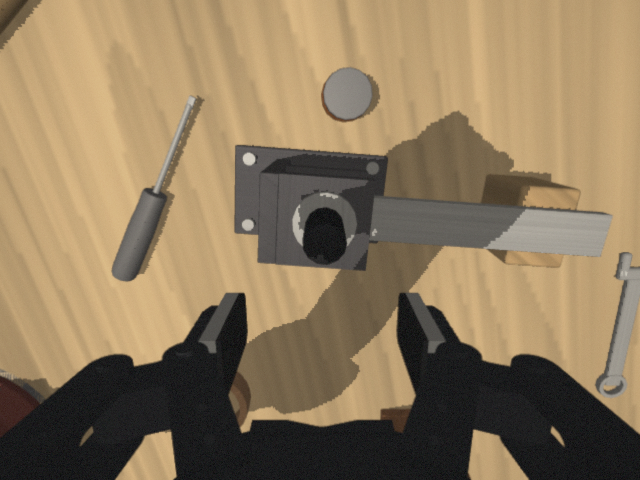

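Scene shows the pin upright in the hitch with its flange on the ear, and both short pins still hanging. One last check of the numbers, then hand in.

```bash
python3 - <<'E'
from h import *
d=np.load('w7.npz');p=(d['p'],d['q'])
print('flange',onz('wrist',(324.5,223),.118,p).round(4),'top',onz('wrist',(325,242),.166,p).round(4))
a=cv2.imread('pics/top0.png');b=cv2.imread('pics/t4.png')
print('rack stub/tee diff px',int((cv2.absdiff(a,b)[220:290,335:440].max(2)>60).sum()))
s=bot.state();print(s['t'],s['force'].round(1),np.abs(s['qvel']).max())
E
python3 -c "
from bench import bot
print(bot.job_done())"
```

```text
flange [0.4816 0.2128 0.118 ] top [0.4819 0.2134 0.166 ]
rack stub/tee diff px 0
13.4 [-0.6  0.1 -0.2] 0.0031713661474915725
the job is handed in; nothing more can be done
None
```

I took the long pin out of the rack, lowered it in hand through the upper ear, tow-bar eye and lower ear, and let go once its flange rested on the upper ear. I handed the job in at about 13.4 s; no verdict is reported.

- **Seating:** the descent stalled with the TCP at z ≈ 0.127 m. By the grip height that puts the tip at about 17 mm, the seated value.
- **Force:** it stayed at pin weight through most of the stall. It turned upward, to 4.3 N, only on the last 1 mm and 0.5 mm steps.
- **Position:** the last wrist view puts the flange at (0.4816, 0.2128) and the grip top at (0.4819, 0.2134). That is about 1.5–2 mm from the hole axis I measured at (0.4805, 0.2117), and upright to within about 0.02 rad.
- **Short pins:** no pixels changed around the stub and tee pins between the first and last top views.
- **Robot at hand-in:** clear of everything, with force near zero.
- **Disagreement:** the scene camera placed things up to about 8 mm farther out in x than the top and wrist cameras at the rack, and 2–4 mm out at the hitch. I relied mainly on the top and wrist views.

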